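# Mirror the make-up row for the left-handed artist

### The job

A left-handed artist takes over the make-up table: move all four cosmetics from the wooden cups on the steel tray into the white organiser, one in each pocket, in reverse order, so that the one that began leftmost (as the robot sees it) ends in the rightmost pocket, and so on along the row. Set each one down standing upright on the pocket's floor; do not drop one or tip one over on the way.

Things in the scene. Friction and masses are not known exactly. Their poses are not given: they have to be found in the camera images.
- mascara: Mascara tube: slim black upright cylinder with a thin silver band, 24 mm in diameter, 110 mm tall, round all the way up, about 40 g. Origin at the centre of its underside, z up along it. Loose, starts standing upright in one of the four cups. A good grip is 75 mm above its origin.
- foundation: Foundation bottle: square skin-coloured body 32 x 32 mm and 58 mm tall (sides along its x and y), on it a round black cap 25 mm in diameter reaching from 58 to 100 mm height, about 100 g. Origin at the centre of its underside, z up along it. Loose, starts standing upright in one of the four cups. A good grip is on the cap, 84 mm above its origin.
- spray: Setting-spray can: round silver aluminium body 35 mm in diameter and 85 mm tall, on it a round white cap 25 mm in diameter reaching to 112 mm height, about 80 g. Origin at the centre of its underside, z up along it. Loose, starts standing upright in one of the four cups. A good grip is on the body, 60 mm above its origin.
- lipstick: Lipstick: square stick, lower half black, upper half a brass cap with a flat top, 26 x 26 mm (sides along its x and y) and 82 mm tall, the shortest of the four, about 35 g. Origin at the centre of its underside, z up along it. Loose, starts standing upright in one of the four cups. A good grip is 58 mm above its origin, fingers on two opposite flat sides.
- tray: Flat steel tray lying on the table, 80 mm (its x) by 258 mm (its y) and 8 mm thick, fixed, turned up to 0.3 rad. Origin at the centre of its underside. On it stands the row of four pale wooden cups, 60 mm apart: their centres are at y = 90, 30, -30 and -90 mm in the tray's frame, x = 0; +y is the left end as the robot sees it, -y the right end. Either the tray or the organiser is on the robot's left, the other on its right.
- organiser: White plastic organiser lying on the table, empty at the start: an open box 62 mm (its x) by 246 mm (its y), 30 mm high, fixed, turned up to 0.3 rad. Origin at the centre of its underside. Dividing walls make four square pockets in a row, each 50 mm (x) by 54 mm (y) inside, floor 6 mm above the origin, walls 6 mm thick and 30 mm high: the pocket centres are at y = 90, 30, -30 and -90 mm in its frame, x = 0; +y is the left end as the robot sees it, -y the right end.
- cup1: The cup in which the mascara starts: pale wooden open square cup on the tray, like the other three, 52 mm (x) by 54 mm (y) outside, 24 mm high, walls and floor 3 mm, fixed. Origin at the centre of its underside, axes as the tray's. Which of the tray's four places it has differs from start to start, and it stays there: it shows where in the row the mascara began.
- cup2: The cup in which the foundation starts: pale wooden open square cup on the tray, like the other three, 52 mm (x) by 54 mm (y) outside, 24 mm high, walls and floor 3 mm, fixed. Origin at the centre of its underside, axes as the tray's. Which of the tray's four places it has differs from start to start, and it stays there: it shows where in the row the foundation began.
- cup3: The cup in which the spray starts: pale wooden open square cup on the tray, like the other three, 52 mm (x) by 54 mm (y) outside, 24 mm high, walls and floor 3 mm, fixed. Origin at the centre of its underside, axes as the tray's. Which of the tray's four places it has differs from start to start, and it stays there: it shows where in the row the spray began.
- cup4: The cup in which the lipstick starts: pale wooden open square cup on the tray, like the other three, 52 mm (x) by 54 mm (y) outside, 24 mm high, walls and floor 3 mm, fixed. Origin at the centre of its underside, axes as the tray's. Which of the tray's four places it has differs from start to start, and it stays there: it shows where in the row the lipstick began.
Not all that is in view belongs to the job. Leave any purple look-alike of the mascara alone.

How it is judged (in metres and radians):
At the end, for the whole second after the job is handed in: Each cosmetic stands in the organiser pocket mirroring its starting cup (cup at y on the tray: pocket at -y), origin within 20 mm of the pocket centre along x and y, within 6 mm of the floor height, leaning under 0.15 rad, released and at rest (((y of cup1 in the frame of tray between 0.07 and 0.11 m and y of mascara in the frame of organiser between -0.11 and -0.07 m) or (y of cup1 in the frame of tray between 0.01 and 0.05 m and y of mascara in the frame of organiser between -0.05 and -0.01 m) or (y of cup1 in the frame of tray between -0.05 and -0.01 m and y of mascara in the frame of organiser between 0.01 and 0.05 m) or (y of cup1 in the frame of tray between -0.11 and -0.07 m and y of mascara in the frame of organiser between 0.07 and 0.11 m)) and x of mascara in the frame of organiser between -0.02 and 0.02 m and z of mascara in the frame of organiser between 0 and 0.012 m and angle between each of mascara, foundation, spray, lipstick's own z axis and vertical below 0.15 rad and linear speed of each of mascara, foundation, spray, lipstick below 0.02 m/s and angular speed of each of mascara, foundation, spray, lipstick below 0.2 rad/s and ((y of cup2 in the frame of tray between 0.07 and 0.11 m and y of foundation in the frame of organiser between -0.11 and -0.07 m) or (y of cup2 in the frame of tray between 0.01 and 0.05 m and y of foundation in the frame of organiser between -0.05 and -0.01 m) or (y of cup2 in the frame of tray between -0.05 and -0.01 m and y of foundation in the frame of organiser between 0.01 and 0.05 m) or (y of cup2 in the frame of tray between -0.11 and -0.07 m and y of foundation in the frame of organiser between 0.07 and 0.11 m)) and x of foundation in the frame of organiser between -0.02 and 0.02 m and z of foundation in the frame of organiser between 0 and 0.012 m and ((y of cup3 in the frame of tray between 0.07 and 0.11 m and y of spray in the frame of organiser between -0.11 and -0.07 m) or (y of cup3 in the frame of tray between 0.01 and 0.05 m and y of spray in the frame of organiser between -0.05 and -0.01 m) or (y of cup3 in the frame of tray between -0.05 and -0.01 m and y of spray in the frame of organiser between 0.01 and 0.05 m) or (y of cup3 in the frame of tray between -0.11 and -0.07 m and y of spray in the frame of organiser between 0.07 and 0.11 m)) and x of spray in the frame of organiser between -0.02 and 0.02 m and z of spray in the frame of organiser between 0 and 0.012 m and ((y of cup4 in the frame of tray between 0.07 and 0.11 m and y of lipstick in the frame of organiser between -0.11 and -0.07 m) or (y of cup4 in the frame of tray between 0.01 and 0.05 m and y of lipstick in the frame of organiser between -0.05 and -0.01 m) or (y of cup4 in the frame of tray between -0.05 and -0.01 m and y of lipstick in the frame of organiser between 0.01 and 0.05 m) or (y of cup4 in the frame of tray between -0.11 and -0.07 m and y of lipstick in the frame of organiser between 0.07 and 0.11 m)) and x of lipstick in the frame of organiser between -0.02 and 0.02 m and z of lipstick in the frame of organiser between 0 and 0.012 m); the robot touches nothing.
It fails at once if a cosmetic tips over (leans more than 30 degrees) (angle between any of mascara, foundation, spray, lipstick's own z axis and vertical above 0.52 rad).
It fails at once if a cosmetic is dropped or thrown (out of the fingers it moves faster than 0.7 m/s, a fall of about 25 mm) ((linear speed of mascara above 0.7 m/s and contact force between the fingers and mascara below 0.05 N) or (linear speed of foundation above 0.7 m/s and contact force between the fingers and foundation below 0.05 N) or (linear speed of spray above 0.7 m/s and contact force between the fingers and spray below 0.05 N) or (linear speed of lipstick above 0.7 m/s and contact force between the fingers and lipstick below 0.05 N)).
It also fails if it takes over 128 s, if anything falls off the work surface, if the arm or the gripper's body presses on something with over 40 N, if the wrist force passes 120 N, or if a joint passes its speed limit or range.

### The arm

A 6-joint arm with a two-finger parallel gripper is mounted at the origin on the work surface. World frame = base frame: x ahead of the robot, y to its left, z up, the work surface at z = 0. Lengths are in mm, angles in rad, forces in N, time in s.
With the tool pointing down it reaches from about 275 to 750 mm from the base axis. Payload 10.2 kg.
Tool frame: the origin (TCP) lies at the very end of the fingers, on their centre line; the grasp point (between the pads) lies 19 mm behind it (r.grip_depth is the z of the grasp point in the tool frame, in mm); z points along the fingers, y is the direction in which the jaws open and shut (so a half turn about z gives the same grasp; the last joint's range is limited). The gripper opens to 88 mm and grips with 3 to 60 N. Pads are 18 mm wide; open, the fingers measure 123 mm over their backs; the gripper's body (75 mm by 187 mm) begins 45 mm behind the grasp point.
Start: joints at [0.982, 0.313, 1.498, -0, 1.331, -0.223], TCP at [187.804, 490.266, 238.72] pointing down, gripper open.
Joint ranges: [-2.94, 2.94], [-0.97, 2.17], [0.19, 2.56], [-1.23, 4.37], [0.02, 3.11], [-2.88, 2.88]. Speed limits (rad/s): [2.39, 2.39, 3.01, 3.14, 3.14, 3.14].

### API

Orientations are given as a rotation vector (axis times angle).
In Python, from cell import r, viewer gives the robot as it stands.
- The arm moves only by the tool servo_tool, never from a script. Its argument "commands" is a list of rows, each an object of numbers: "x", "y", "z": the shift along the world's x, y, z in units of 40 mm (1.0 is 40 mm); "spin": the turn about the world's z in units of 8 degrees (1.0 is 8 degrees). In form: [{"x": .., "y": .., "z": .., "spin": ..}, ...]. A call has 1 to 12 rows; each row shifts and turns the commanded pose from where the row before left it; what a row does not reach is not made up. A row lasts 1/8 s, in which the tool goes at most 62.5 mm and 10.7 degrees, less where a joint would pass 70% of its speed; a pose out of reach is approached as far as the arm can. A call is refused whole if a number of a shift passes 1 or a number of a turn 1, either way. A call with a gripper value outside its range is refused whole. "claw" is the opening in per cent of the stroke, from 0 (shut) to 100 (fully open), set as the call begins (left out, the last holds). The fingers move at their own pace and stop on an object; the grip force is fixed at half the most. Time passes only in rows, so rows that do not move let the fingers close. It gives the time, the measured TCP pose, the force and the opening at its end, in the units of the state.
- r.get_state(): the state, without advancing time (a new reading comes with each control period).
- viewer.get_image(name): name is "side" or "top" or "wrist"; returns (picture, depth): 384x512x3 uint8, blue, green, red; 384x512 float32, mm along the optical axis (not along the pixel's ray), 0 where there is no reading.
- viewer.calibration(name): a dict with "intrinsics" (3x3 intrinsics, pixels), "k1" (the pictures are not rectified: a ray, as slopes to the right and down, at radius r is drawn at 1 + k1 r^2 times it, then the intrinsics apply), "world_from_camera" (4x4, takes a point from camera to world coordinates). Camera axes: x right, y up, looking along -z (the intrinsics and any distortion apply to the point x, -y, -z); pixel columns grow to the right and rows downward; lengths in mm; the calibration is good to about 2 mm. A picture is of the moment at which its call begins: read the wrist's pose just before it. calibration takes no time and is no camera call; for the wrist camera it gives the pose at the moment of the call.
- r.sign_off(): hands the job in, once; it reports no verdict.
The state is a dict: "clock": time; "joints": joint angles; "qd": joint speeds; "tau": joint torques, N m; "ee_pos": TCP position; "tcp_rot": TCP orientation; "contact_force": force on the tool from outside, world axes, zero at the start; "ft_torque": the same for the moment, N m; "width": finger opening in mm.
Only numpy, scipy, OpenCV 4.12 (cv2) and the standard library are available. Lean on these libraries where they do the work, as an engineer would, in place of code of your own. Each camera call takes 0.05 s, during which the arm holds its last target. There are 200 camera calls.

## Working session

There is one attempt and no reset: what is moved stays moved. The work goes in short steps, Python scripts to look and compute and a tool call to move; the robot and the scene stay as the last step left them, time stands still between calls to the robot, and variables do not carry over. Pictures are saved under pics/ and viewed, about 12 in all and at most 16, crops included, and the job is handed in when it is done.

Besides the shell and the picture viewer there is one more tool, called after "Call:" as name(argument=value, ...) on one line, values as JSON. servo_tool: Moves the arm, as the interface text tells. Its arguments: {"type":"object","properties":{"commands":{"type":"array","items":{"type":"object","properties":{"x":{"type":"number"},"y":{"type":"number"},"z":{"type":"number"},"spin":{"type":"number"}}}},"claw":{"type":"number"}},"required":["commands"]}

```bash
mkdir -p pics; cat > h.py <<'E'
import numpy as np, cv2
from cell import r, viewer
def snap(name,fn):
    c=viewer.calibration(name); im,d=viewer.get_image(name)
    cv2.imwrite(f'pics/{fn}.png',im); np.savez(f'pics/{fn}.npz',im=im,d=d,K=c['intrinsics'],k1=c['k1'],T=c['world_from_camera'])
    return im,d
def load(fn): return np.load(f'pics/{fn}.npz')
def rays(z,uv):
    uv=np.asarray(uv,float).reshape(-1,1,2); K=np.array(z['K'],float); k1=float(z['k1'])
    p=cv2.undistortPoints(uv,K,np.array([k1,0,0,0,0.])).reshape(-1,2)
    T=z['T']; d=np.c_[p[:,0],-p[:,1],-np.ones(len(p))]@T[:3,:3].T
    return T[:3,3],d
def onplane(z,uv,h):
    o,d=rays(z,uv); return o+d*((h-o[2])/d[:,2])[:,None]
def cloud(z):
    d=z['d']; v,u=np.mgrid[:d.shape[0],:d.shape[1]]
    o,ry=rays(z,np.c_[u.ravel(),v.ravel()])
    P=(o+ry*d.reshape(-1,1)).reshape(*d.shape,3); P[d==0]=np.nan; return P
E
python3 - <<'E'
from h import *
for n in('top','side','wrist'):
    snap(n,n+'0'); c=viewer.calibration(n); print(n,np.round(c['intrinsics'],1).tolist(),c['k1'],np.round(c['world_from_camera'],2).tolist())
s=r.get_state(); print(s)
E
```

```text
top [[458.1, 0.0, 253.3], [0.0, 458.1, 182.9], [0.0, 0.0, 1.0]] 0.049836089501853385 [[-0.11, 0.97, -0.22, 293.53], [-0.99, -0.11, 0.02, 49.68], [-0.01, 0.22, 0.97, 1076.46], [0.0, 0.0, 0.0, 1.0]]
side [[428.1, 0.0, 256.1], [0.0, 428.1, 196.7], [0.0, 0.0, 1.0]] -0.10667965191925502 [[-0.97, 0.17, -0.17, 349.37], [-0.24, -0.63, 0.74, 828.77], [0.02, 0.76, 0.65, 720.68], [0.0, 0.0, 0.0, 1.0]]
wrist [[340.2, 0.0, 258.0], [0.0, 340.2, 188.6], [0.0, 0.0, 1.0]] -0.057903152257077345 [[0.36, -0.9, -0.24, 126.66], [0.93, 0.35, 0.09, 514.16], [-0.0, -0.25, 0.97, 385.0], [0.0, 0.0, 0.0, 1.0]]
{'clock': 0.15, 'joints': array([ 9.81584593e-01,  3.13281498e-01,  1.49820913e+00, -1.10071357e-05,
        1.33096817e+00, -2.23391593e-01]), 'qd': array([-0.00204515, -0.00110179, -0.00187879, -0.00133716, -0.00021689,
       -0.00148319]), 'tau': array([ 2.23889037e-03, -4.02310717e+01, -2.52315402e+01,  6.95027830e-02,
        3.44689493e-02, -8.29715236e-05]), 'ee_pos': array([187.71800398, 490.11928474, 238.33310749]), 'tcp_rot': array([-5.71365581e-01, -3.08885985e+00,  1.25627511e-03]), 'contact_force': array([ 0.43385446,  0.61392097, -0.33859409]), 'ft_torque': array([-0.04100527, -0.01791075, -0.04134736]), 'width': 88.29284011807867}
```

View pics/top0.png

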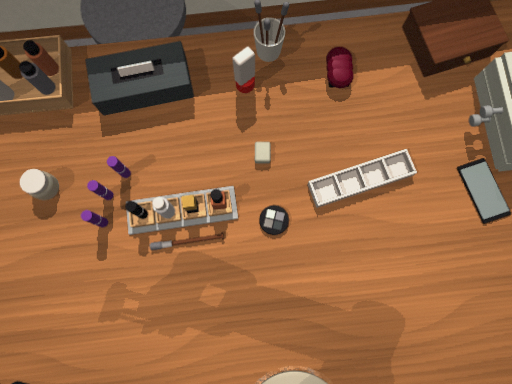

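View pics/side0.png

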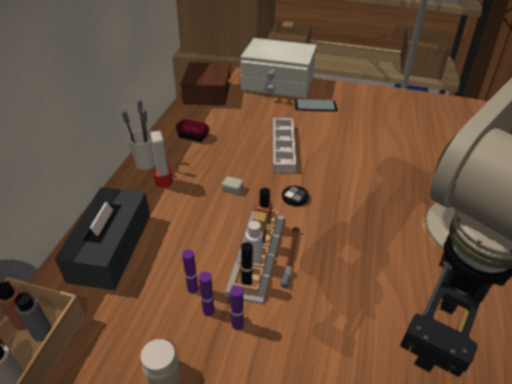

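The top view has four cosmetics on the tray on the robot's left: black mascara (133,208), white-capped spray (160,205), brass lipstick (190,203) and foundation (217,198). The organiser is on the right at (362,180). The look-alikes to avoid are the purple tubes at (118,166), (100,190) and (95,218). I'll crop closer and measure.

```bash
python3 - <<'E'
from h import *
z=load('top0'); im=z['im']
a=cv2.resize(im[170:260,115:250],None,fx=5,fy=5,interpolation=cv2.INTER_CUBIC)
b=cv2.resize(im[145:215,300:425],None,fx=5,fy=5,interpolation=cv2.INTER_CUBIC)
cv2.imwrite('pics/ca.png',a);cv2.imwrite('pics/cb.png',b)
P=cloud(z)
for u,v in [(137,210),(160,204),(190,203),(217,198),(150,225),(325,190),(362,180),(400,164),(280,280)]: print(u,v,np.round(P[v,u],1))
E
```

```text
137 210 [484.8 285.4 102.3]
160 204 [487.2 230.9 126.7]
190 203 [488.5 172.3  93.9]
217 198 [489.1 111.7 111.7]
150 225 [463.5 279.1  12.6]
325 190 [ 499.2 -138.3   11.6]
362 180 [ 510.2 -225.3   25.6]
400 164 [ 543.6 -328.1    2.8]
280 280 [304.6  -6.3   3. ]
```

View pics/ca.png

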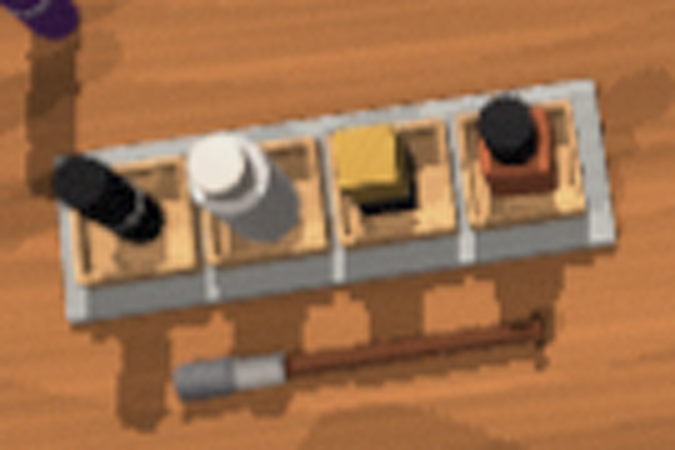

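View pics/cb.png

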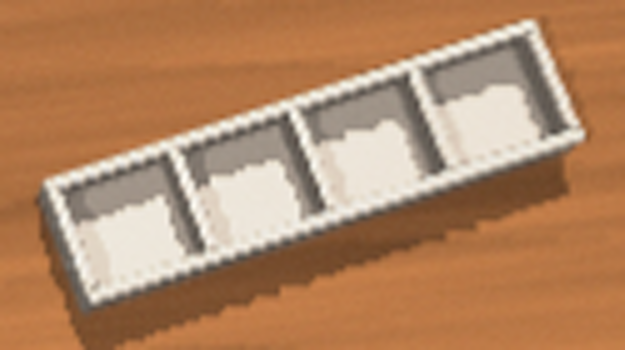

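Both crops are clear: the tray corners in the crop are (60,158), (592,82), (614,242) and (72,322). The organiser rim is (45,183), (535,20), (582,135) and (92,305). Mascara is in the leftmost cup, then spray, lipstick and foundation.

```bash
python3 - <<'E'
from h import *
z=load('top0')
px=lambda q,u0,v0:np.array(q)/5-0.4+[u0,v0]
def rect(C,names):
    c=C.mean(0); ex=((C[0]+C[1])-(C[2]+C[3]))[:2]; ey=((C[0]+C[3])-(C[1]+C[2]))[:2]
    print(names,'centre',c.round(1),'yaw x',np.arctan2(ex[1],ex[0]).round(4),'yaw y',np.arctan2(-ey[0],ey[1]).round(4),'sizes',np.linalg.norm(ex)/2,np.linalg.norm(ey)/2)
    th=np.arctan2(-ey[0],ey[1]); 
    for y in(90,30,-30,-90): print('  ',y,(c[:2]+y*np.array([-np.sin(th),np.cos(th)])).round(1))
T=onplane(z,px([(60,158),(592,82),(614,242),(72,322)],115,170),8); rect(T,'tray')
O=onplane(z,px([(45,183),(535,20),(582,135),(92,305)],300,145),30); rect(O,'org')
for n,q,h in[('mascara',(80,178),121),('spray',(222,163),123),('lip',(372,157),93),('found',(505,128),111)]: print(n,onplane(z,px([q],115,170),h).round(1))
P=cloud(z)
print('depth heights: table',np.nanmedian(P[270:300,250:300,2]))
E
```

```text
tray centre [492.  203.5   8. ] yaw x 0.0246 yaw y 0.0307 sizes 78.07846950158635 254.25235249837144
   90 [489.2 293.4]
   30 [491.1 233.5]
   -30 [492.9 173.5]
   -90 [494.8 113.5]
org centre [ 517.3 -226.5   30. ] yaw x 0.2051 yaw y 0.2169 sizes 60.08898802305087 245.11741690274027
   90 [ 497.9 -138.7]
   30 [ 510.8 -197.2]
   -30 [ 523.8 -255.8]
   -90 [ 536.7 -314.4]
mascara [[492.9 293.6 121. ]]
spray [[492.  233.5 123. ]]
lip [[493.3 174.2  93. ]]
found [[495.7 114.1 111. ]]
depth heights: table 1.3518095697327226
```

Measurements agree with the given sizes: tray 78×254 mm, organiser 60×245 mm, and the object tops sit over the cup centres. I'll grip with the jaws across the row (along the tray's x). The spray's cap would meet the gripper body at a 60 mm grip (105 < 112), so I'll grip it at about 72 mm.

First I move above the spray.

Call:
servo_tool(claw=100, commands=[{"x": 0.4,"y": -0.3,"spin": -0.5},{"x": 0.8,"y": -0.7,"spin": -0.9},{"x": 0.9,"y": -0.8,"spin": -1},{"x": 0.9,"y": -0.8,"spin": -1},{"x": 0.9,"y": -0.8,"spin": -1},{"x": 0.9,"y": -0.8,"spin": -1},{"x": 0.9,"y": -0.8,"spin": -1},{"x": 0.9,"y": -0.7,"spin": -1},{"x": 0.7,"y": -0.5,"spin": -0.7},{"x": 0.3,"y": -0.2,"spin": -0.35},{},{}])

```text
invalid input
```

```bash
python3 - <<'E'
from h import *
s=r.get_state(); print(s['ee_pos'],s['tcp_rot'],s['joints'],s['contact_force'])
snap('wrist','w1')
E
```

```text
[187.71800398 490.11928474 238.33310749] [-5.71365581e-01 -3.08885985e+00  1.25627511e-03] [ 9.81584593e-01  3.13281498e-01  1.49820913e+00 -1.10071357e-05
  1.33096817e+00 -2.23391593e-01] [ 0.43385446  0.61392097 -0.33859409]
```

View pics/w1.png

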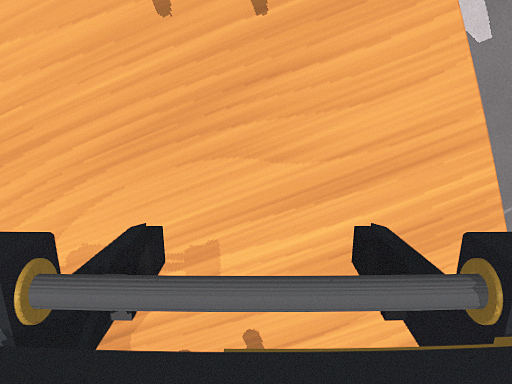

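The move was refused as invalid input, so the arm hasn't moved; the wrist view shows only bare table and the open fingers. I suspect every row needs all four keys, so I'll retry that way.

Call:
servo_tool(claw=100, commands=[{"x": 0.4,"y": -0.3,"z": 0,"spin": -0.5},{"x": 0.8,"y": -0.7,"z": 0,"spin": -0.9},{"x": 0.9,"y": -0.8,"z": 0,"spin": -1},{"x": 0.9,"y": -0.8,"z": 0,"spin": -1},{"x": 0.9,"y": -0.8,"z": 0,"spin": -1},{"x": 0.9,"y": -0.8,"z": 0,"spin": -1},{"x": 0.9,"y": -0.8,"z": 0,"spin": -1},{"x": 0.9,"y": -0.7,"z": 0,"spin": -1},{"x": 0.7,"y": -0.5,"z": 0,"spin": -0.7},{"x": 0.3,"y": -0.2,"z": 0,"spin": -0.35},{"x": 0,"y": 0,"z": 0,"spin": 0},{"x": 0,"y": 0,"z": 0,"spin": 0}])

```text
clock: 1.7
ee_pos: [490.9, 235.1, 238.8]
tcp_rot: [-2.19, -2.252, 0.0]
contact_force: [-0.5, 1.0, -0.1]
width: 88.1
```

```bash
python3 - <<'E'
from h import *
snap('wrist','w2')
E
```

```text
(no output)
```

View pics/w2.png

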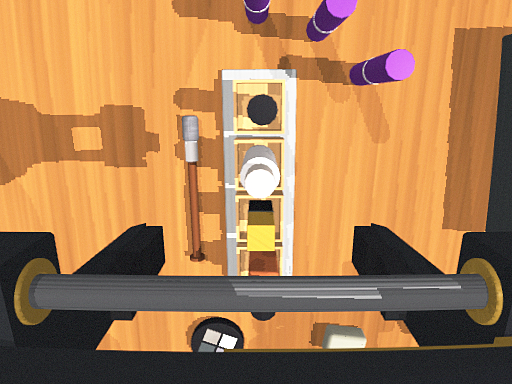

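The wrist view shows mascara top (262,108), spray cap (261,180) and lipstick top (261,233), all in a line between the jaws. The purple tubes are well to the side. I'll cross-check these positions.

```bash
python3 - <<'E'
from h import *
z=load('w2')
for n,q,h in[('mascara',(262,108),121),('spray',(261,180),123),('lip',(261,233),93),('trayTL',(222,71),8),('trayTR',(296,71),8)]: print(n,onplane(z,[q],h).round(1))
im=z['im']; g=cv2.inRange(im[:100],(120,0,60),(255,90,200))
E
```

```text
mascara [[491.8 294.7 121. ]]
spray [[492.6 239.1 123. ]]
lip [[494.5 181.9  93. ]]
trayTL [[449.5 329.5   8. ]]
trayTR [[527.9 331.6   8. ]]
```

Agreement is within about 1 mm in x. Along the row it is up to about 6 mm on my rough cap reading, and that direction is tolerant. Next I descend on the spray.

Call:
servo_tool(commands=[{"x": 0.04,"y": 0,"z": -0.4,"spin": 0},{"x": 0,"y": 0,"z": -0.9,"spin": 0},{"x": 0,"y": 0,"z": -0.9,"spin": 0},{"x": 0,"y": 0,"z": -0.9,"spin": 0},{"x": 0,"y": 0,"z": -0.6,"spin": 0},{"x": 0,"y": 0,"z": -0.4,"spin": 0},{"x": 0,"y": 0,"z": -0.2,"spin": 0},{"x": 0,"y": 0,"z": -0.07,"spin": 0},{"x": 0,"y": 0,"z": 0,"spin": 0}])

```text
clock: 2.88
ee_pos: [493.6, 234.4, 64.4]
tcp_rot: [2.193, 2.249, 0.001]
contact_force: [-0.7, -0.8, -0.2]
width: 87.9
```

Call:
servo_tool(claw=0, commands=[{"x": 0,"y": 0,"z": 0,"spin": 0},{"x": 0,"y": 0,"z": 0,"spin": 0},{"x": 0,"y": 0,"z": 0,"spin": 0},{"x": 0,"y": 0,"z": 0,"spin": 0},{"x": 0,"y": 0,"z": 0,"spin": 0},{"x": 0,"y": 0,"z": 0,"spin": 0},{"x": 0,"y": 0,"z": 0,"spin": 0}])

```text
clock: 3.75
ee_pos: [493.4, 234.3, 63.9]
tcp_rot: [-2.193, -2.249, 0.0]
contact_force: [-0.2, 0.2, -0.5]
width: 34.4
```

Width is 34.4 mm, which matches the can's diameter. I lift it and check.

Call:
servo_tool(commands=[{"x": 0,"y": 0,"z": 0.2,"spin": 0},{"x": 0,"y": 0,"z": 0.5,"spin": 0},{"x": 0,"y": 0,"z": 0.8,"spin": 0},{"x": 0,"y": 0,"z": 0.8,"spin": 0},{"x": 0,"y": 0,"z": 0.8,"spin": 0},{"x": 0,"y": 0,"z": 0.7,"spin": 0},{"x": 0,"y": 0,"z": 0.4,"spin": 0},{"x": 0,"y": 0,"z": 0.2,"spin": 0},{"x": 0,"y": 0,"z": 0,"spin": 0}])

```text
clock: 4.88
ee_pos: [493.3, 234.2, 239.7]
tcp_rot: [-2.193, -2.249, 0.001]
contact_force: [0.3, -0.1, -0.7]
width: 34.4
```

```bash
python3 - <<'E'
from h import *
s=r.get_state(); print(s['ee_pos'],s['width'],s['contact_force'])
im,_=snap('side','s1')
cv2.imwrite('pics/s1c.png',cv2.resize(im[100:330,170:420],None,fx=2.5,fy=2.5))
E
```

```text
[493.34976812 234.22684674 239.65462767] 34.38605013824645 [ 0.25497587 -0.13652051 -0.7024285 ]
```

View pics/s1c.png

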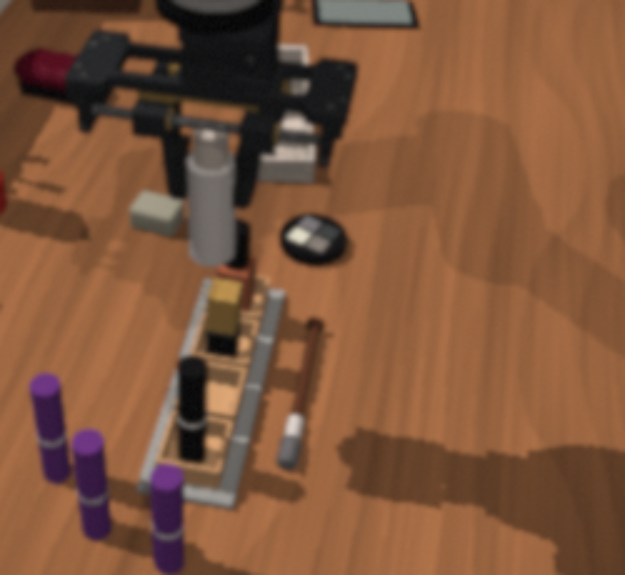

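The spray hangs upright in the fingers (crop 210,200) and the others are undisturbed. I'll carry it to the pocket at -30, (523.8, -255.8), with a spin of +10.6°.

Call:
servo_tool(commands=[{"x": 0.04,"y": -0.3,"z": 0,"spin": 0.1},{"x": 0.06,"y": -0.6,"z": 0,"spin": 0.1},{"x": 0.06,"y": -0.9,"z": 0,"spin": 0.13},{"x": 0.06,"y": -1,"z": 0,"spin": 0.1},{"x": 0.06,"y": -1,"z": 0,"spin": 0.1},{"x": 0.06,"y": -1,"z": 0,"spin": 0.1},{"x": 0.06,"y": -1,"z": 0,"spin": 0.1},{"x": 0.06,"y": -1,"z": 0,"spin": 0.1},{"x": 0.06,"y": -1,"z": 0,"spin": 0.1},{"x": 0.06,"y": -1,"z": 0,"spin": 0.1},{"x": 0.06,"y": -1,"z": 0,"spin": 0.1},{"x": 0.06,"y": -1,"z": 0,"spin": 0.1}])

```text
clock: 6.42
ee_pos: [520.8, -199.6, 239.3]
tcp_rot: [-1.991, -2.429, 0.0]
contact_force: [1.0, 0.7, -0.2]
width: 34.4
```

Call:
servo_tool(commands=[{"x": 0.06,"y": -0.8,"z": 0,"spin": 0.1},{"x": 0,"y": -0.4,"z": 0,"spin": 0},{"x": 0,"y": -0.25,"z": 0,"spin": 0},{"x": 0,"y": 0,"z": 0,"spin": 0},{"x": 0,"y": 0,"z": 0,"spin": 0}])

```text
clock: 7.05
ee_pos: [523.9, -254.9, 240.0]
tcp_rot: [-1.974, -2.444, -0.0]
contact_force: [0.3, -0.1, -0.7]
width: 33.9
```

```bash
python3 - <<'E'
from h import *
snap('wrist','w3'); s=r.get_state(); print(s['ee_pos'],s['width'])
E
```

```text
[ 523.91336571 -254.89226093  240.05148469] 34.301679597829434
```

View pics/w3.png

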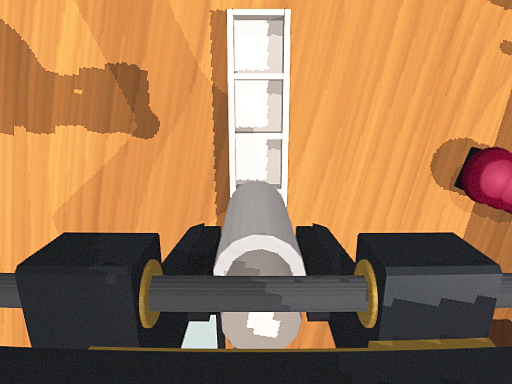

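The organiser is under the tool, with rim corners (228,10) and (291,10) and dividers at rows 75 and 132, square to the jaws. I'll check its position.

```bash
python3 - <<'E'
from h import *
z=load('w3')
c,th=np.array([517.3,-226.5]),0.213
R=np.array([[np.cos(th),np.sin(th)],[-np.sin(th),np.cos(th)]])
for q in [(228,10),(291,10),(258,75),(258,132)]:
    p=onplane(z,[q],30)[0]; print(q,p.round(1),'in organiser',(R@(p[:2]-c)).round(1))
E
```

```text
(228, 10) [ 463.5 -113.6   30. ] in organiser [-28.7 121.7]
(291, 10) [ 523.1 -100.9   30. ] in organiser [ 32.2 121.6]
(258, 75) [ 504.6 -167.    30. ] in organiser [ 0.1 60.8]
(258, 132) [ 516.5 -222.7   30. ] in organiser [0.  3.9]
```

Agreement is within about 2 mm, or 4 mm on one rough divider reading. I lower the spray.

Call:
servo_tool(commands=[{"x": 0,"y": -0.02,"z": -0.4,"spin": 0},{"x": 0,"y": 0,"z": -0.8,"spin": 0},{"x": 0,"y": 0,"z": -0.9,"spin": 0},{"x": 0,"y": 0,"z": -0.9,"spin": 0},{"x": 0,"y": 0,"z": -0.7,"spin": 0},{"x": 0,"y": 0,"z": -0.4,"spin": 0},{"x": 0,"y": 0,"z": -0.3,"spin": 0},{"x": 0,"y": 0,"z": -0.08,"spin": 0},{"x": 0,"y": 0,"z": -0.03,"spin": 0},{"x": 0,"y": 0,"z": 0,"spin": 0}])

```text
clock: 8.35
ee_pos: [524.1, -256.7, 60.1]
tcp_rot: [1.975, 2.442, 0.0]
contact_force: [-0.7, -0.1, -0.4]
width: 34.4
```

Call:
servo_tool(commands=[{"x": 0,"y": 0,"z": -0.02,"spin": 0},{"x": 0,"y": 0,"z": 0,"spin": 0}])

```text
clock: 8.6
ee_pos: [523.9, -256.6, 58.9]
tcp_rot: [1.975, 2.443, 0.0]
contact_force: [-0.3, -0.7, -1.2]
width: 34.5
```

Call:
servo_tool(claw=100, commands=[{"x": 0,"y": 0,"z": 0,"spin": 0},{"x": 0,"y": 0,"z": 0,"spin": 0},{"x": 0,"y": 0,"z": 0,"spin": 0},{"x": 0,"y": 0,"z": 0,"spin": 0},{"x": 0,"y": 0,"z": 0,"spin": 0},{"x": 0,"y": 0,"z": 0,"spin": 0}])

```text
clock: 9.35
ee_pos: [523.8, -256.5, 58.7]
tcp_rot: [-1.975, -2.443, 0.0]
contact_force: [0.3, 0.3, -0.6]
width: 88.1
```

Call:
servo_tool(commands=[{"x": 0,"y": 0,"z": 0.2,"spin": 0},{"x": 0,"y": 0,"z": 0.5,"spin": 0},{"x": 0,"y": 0,"z": 0.9,"spin": 0},{"x": 0,"y": 0,"z": 1,"spin": 0},{"x": 0,"y": 0.3,"z": 0.9,"spin": -0.1},{"x": -0.06,"y": 0.7,"z": 0.7,"spin": -0.13},{"x": -0.08,"y": 0.9,"z": 0.3,"spin": -0.15},{"x": -0.08,"y": 1,"z": 0,"spin": -0.15},{"x": -0.08,"y": 1,"z": 0,"spin": -0.15},{"x": -0.08,"y": 1,"z": 0,"spin": -0.15},{"x": -0.08,"y": 1,"z": 0,"spin": -0.15},{"x": -0.08,"y": 1,"z": 0,"spin": -0.15}])

```text
clock: 10.85
ee_pos: [501.9, 20.8, 239.4]
tcp_rot: [2.162, 2.278, 0.001]
contact_force: [0.8, -0.2, -0.7]
width: 88.4
```

Call:
servo_tool(commands=[{"x": -0.08,"y": 1,"z": 0,"spin": -0.1},{"x": -0.08,"y": 1,"z": 0,"spin": -0.1},{"x": -0.08,"y": 1,"z": 0,"spin": 0},{"x": -0.01,"y": 1,"z": 0,"spin": 0},{"x": 0,"y": 1,"z": 0,"spin": 0},{"x": 0,"y": 1,"z": 0,"spin": 0},{"x": 0,"y": 0.5,"z": 0,"spin": 0},{"x": 0,"y": 0.3,"z": 0,"spin": 0},{"x": 0,"y": 0.06,"z": 0,"spin": 0},{"x": 0,"y": 0,"z": 0,"spin": 0},{"x": 0,"y": 0,"z": 0,"spin": 0}])

```text
clock: 12.22
ee_pos: [492.4, 293.2, 238.8]
tcp_rot: [2.194, 2.248, -0.0]
contact_force: [-0.4, 0.3, -0.8]
width: 88.1
```

```bash
python3 - <<'E'
from h import *
im,_=snap('top','t2')
cv2.imwrite('pics/t2c.png',cv2.resize(im[140:240,300:430],None,fx=5,fy=5,interpolation=cv2.INTER_CUBIC))
z=load('t2');P=cloud(z);m=(abs(P[...,2]-118)<8)&(P[...,1]<-100)&(P[...,0]>420)
print(m.sum(),np.nanmedian(P[m],0))
E
```

```text
740 [ 652.80247992 -541.29068835  118.22807588]
```

View pics/t2c.png

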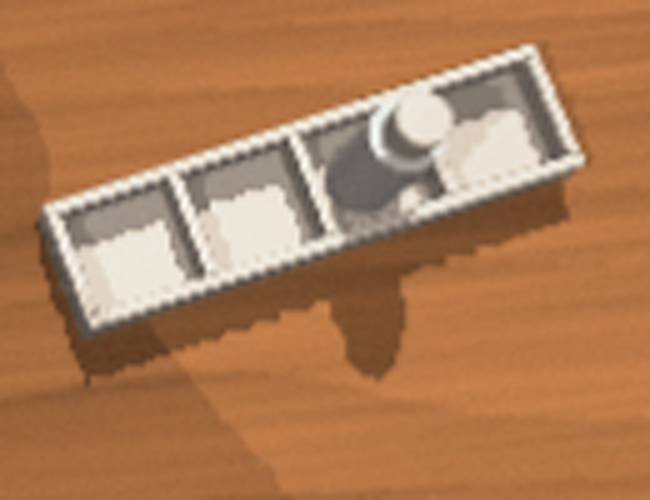

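The spray stands in the third pocket from the left (cap at crop 422,118), upright. Next is the mascara: I descend to TCP z 67.

Call:
servo_tool(commands=[{"x": 0,"y": 0.02,"z": -0.4,"spin": 0},{"x": 0,"y": 0,"z": -0.9,"spin": 0},{"x": 0,"y": 0,"z": -0.9,"spin": 0},{"x": 0,"y": 0,"z": -0.9,"spin": 0},{"x": 0,"y": 0,"z": -0.6,"spin": 0},{"x": 0,"y": 0,"z": -0.4,"spin": 0},{"x": 0,"y": 0,"z": -0.2,"spin": 0},{"x": 0,"y": 0,"z": 0,"spin": 0}])

```text
clock: 13.28
ee_pos: [492.2, 294.7, 66.7]
tcp_rot: [-2.193, -2.249, 0.0]
contact_force: [-0.0, 0.1, 0.7]
width: 88.3
```

Call:
servo_tool(claw=0, commands=[{"x": 0,"y": 0,"z": 0,"spin": 0},{"x": 0,"y": 0,"z": 0,"spin": 0},{"x": 0,"y": 0,"z": 0,"spin": 0},{"x": 0,"y": 0,"z": 0,"spin": 0},{"x": 0,"y": 0,"z": 0,"spin": 0},{"x": 0,"y": 0,"z": 0,"spin": 0},{"x": 0,"y": 0,"z": 0,"spin": 0},{"x": 0,"y": 0,"z": 0,"spin": 0}])

```text
clock: 14.28
ee_pos: [492.2, 294.7, 66.7]
tcp_rot: [-2.193, -2.249, -0.0]
contact_force: [0.9, -0.1, 0.9]
width: 22.0
```

Width is 22.0 mm where 24 is expected. I'll look from close by before lifting.

```bash
python3 - <<'E'
from h import *
im,_=snap('side','s2'); im2,_=snap('wrist','w4')
a=cv2.resize(im[150:320,170:340],(560,560),interpolation=cv2.INTER_CUBIC)
cv2.imwrite('pics/s2c.png',a)
print(r.get_state()['width'])
E
```

```text
21.944237059724482
```

View pics/s2c.png

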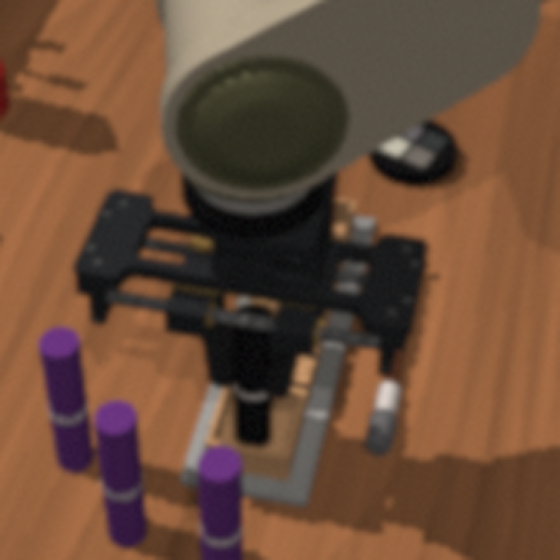

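View pics/w4.png

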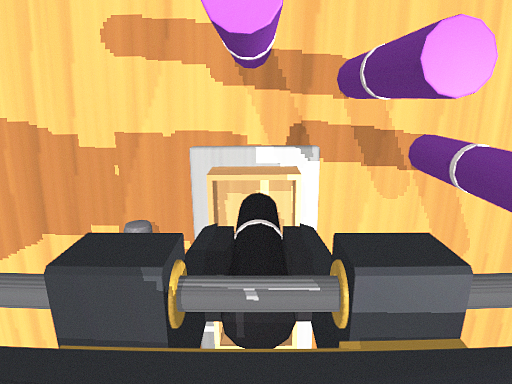

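The mascara is upright between the fingers. I'll work out its y offset from the base edge at (258,195).

```bash
python3 - <<'E'
from h import *
z=load('w4'); P=cloud(z)
print('base edge',onplane(z,[(258,194)],11).round(1))
print('tip edges',onplane(z,[(215,226),(300,226)],66.7).round(1))
for v in range(190,270,8): print(v,P[v,258].round(1),P[v,215].round(1))
E
```

```text
base edge [[491.5 303.8  11. ]]
tip edges [[471.7 303.6  66.7]
 [510.8 304.6  66.7]]
190 [491.4 306.4  11.3] [466.2 308.6  21.8]
198 [491.4 305.3  24.9] [466.5 304.4  23.8]
206 [491.4 305.2  39.9] [466.4 299.5  23.7]
214 [491.5 305.6  54. ] [466.6 295.3  25.9]
222 [491.5 305.4  65. ] [466.9 291.1  28. ]
230 [491.5 305.3  74.5] [473.  305.8  76.9]
238 [491.5 304.9  82.4] [473.6 304.3  82.1]
246 [491.5 304.9  90.4] [474.5 303.8  89.1]
254 [491.5 305.   97.9] [475.4 304.2  97. ]
262 [491.5 305.4 105.1] [476.2 303.9 102.8]
```

The mascara's axis is vertical at y≈293.3, 1.4 mm from the TCP, so the grip is centred and I can lift. The low width reading looks like pad compliance.

Call:
servo_tool(commands=[{"x": 0,"y": 0,"z": 0.2,"spin": 0},{"x": 0,"y": 0,"z": 0.5,"spin": 0},{"x": 0,"y": 0,"z": 0.8,"spin": 0},{"x": 0,"y": 0,"z": 0.8,"spin": 0},{"x": 0,"y": 0,"z": 0.8,"spin": 0},{"x": 0,"y": 0,"z": 0.7,"spin": 0},{"x": 0,"y": 0,"z": 0.4,"spin": 0},{"x": 0,"y": 0,"z": 0.1,"spin": 0},{"x": 0,"y": 0,"z": 0,"spin": 0}])

```text
clock: 15.5
ee_pos: [492.0, 294.6, 238.0]
tcp_rot: [-2.193, -2.249, 0.002]
contact_force: [-0.0, -0.5, -0.7]
width: 22.2
```

Call:
servo_tool(commands=[{"x": 0.05,"y": -0.3,"z": 0,"spin": 0.1},{"x": 0.06,"y": -0.6,"z": 0,"spin": 0.1},{"x": 0.1,"y": -0.9,"z": 0,"spin": 0.13},{"x": 0.1,"y": -1,"z": 0,"spin": 0.1},{"x": 0.1,"y": -1,"z": 0,"spin": 0.1},{"x": 0.1,"y": -1,"z": 0,"spin": 0.1},{"x": 0.1,"y": -1,"z": 0,"spin": 0.1},{"x": 0.1,"y": -1,"z": 0,"spin": 0.1},{"x": 0.1,"y": -1,"z": 0,"spin": 0.1},{"x": 0.1,"y": -1,"z": 0,"spin": 0.1},{"x": 0.1,"y": -1,"z": 0,"spin": 0.1},{"x": 0.1,"y": -1,"z": 0,"spin": 0.1}])

```text
clock: 17.0
ee_pos: [536.0, -139.2, 238.1]
tcp_rot: [-1.991, -2.429, 0.001]
contact_force: [-0.1, -0.2, -0.8]
width: 22.3
```

Call:
servo_tool(commands=[{"x": 0,"y": -1,"z": 0,"spin": 0.1},{"x": 0,"y": -1,"z": 0,"spin": 0},{"x": 0,"y": -1,"z": 0,"spin": 0},{"x": 0,"y": -0.8,"z": 0,"spin": 0},{"x": 0,"y": -0.4,"z": 0,"spin": 0},{"x": 0,"y": -0.22,"z": 0,"spin": 0},{"x": 0,"y": 0,"z": 0,"spin": 0},{"x": 0,"y": 0,"z": 0,"spin": 0}])

```text
clock: 18.0
ee_pos: [536.8, -313.3, 238.9]
tcp_rot: [1.974, 2.444, 0.0]
contact_force: [0.3, 0.1, -0.3]
width: 22.6
```

Call:
servo_tool(commands=[{"x": 0,"y": 0,"z": -0.4,"spin": 0},{"x": 0,"y": 0,"z": -0.8,"spin": 0},{"x": 0,"y": 0,"z": -0.9,"spin": 0},{"x": 0,"y": 0,"z": -0.9,"spin": 0},{"x": 0,"y": 0,"z": -0.7,"spin": 0},{"x": 0,"y": 0,"z": -0.4,"spin": 0},{"x": 0,"y": 0,"z": -0.2,"spin": 0},{"x": 0,"y": 0,"z": -0.08,"spin": 0},{"x": 0,"y": 0,"z": -0.03,"spin": 0},{"x": 0,"y": 0,"z": 0,"spin": 0}])

```text
clock: 19.25
ee_pos: [536.8, -314.3, 62.9]
tcp_rot: [1.975, 2.442, -0.0]
contact_force: [-0.9, 1.1, -0.1]
width: 21.9
```

Call:
servo_tool(commands=[{"x": 0,"y": 0,"z": -0.02,"spin": 0},{"x": 0,"y": 0,"z": -0.01,"spin": 0},{"x": 0,"y": 0,"z": 0,"spin": 0}])

```text
clock: 19.62
ee_pos: [536.8, -314.3, 61.7]
tcp_rot: [1.975, 2.442, -0.0]
contact_force: [-0.9, -0.5, 5.1]
width: 22.1
```

Call:
servo_tool(claw=100, commands=[{"x": 0,"y": 0,"z": 0,"spin": 0},{"x": 0,"y": 0,"z": 0,"spin": 0},{"x": 0,"y": 0,"z": 0,"spin": 0},{"x": 0,"y": 0,"z": 0,"spin": 0},{"x": 0,"y": 0,"z": 0,"spin": 0},{"x": 0,"y": 0,"z": 0,"spin": 0}])

```text
clock: 20.38
ee_pos: [536.6, -314.1, 61.1]
tcp_rot: [-1.975, -2.443, -0.0]
contact_force: [-1.0, -0.1, -0.1]
width: 79.9
```

Contact was felt on the floor (5 N) and the mascara is released. Next is the lipstick.

Call:
servo_tool(commands=[{"x": 0,"y": 0,"z": 0.2,"spin": 0},{"x": 0,"y": 0,"z": 0.5,"spin": 0},{"x": 0,"y": 0,"z": 0.9,"spin": 0},{"x": 0,"y": 0,"z": 1,"spin": 0},{"x": 0,"y": 0.3,"z": 0.9,"spin": -0.1},{"x": -0.08,"y": 0.7,"z": 0.7,"spin": -0.13},{"x": -0.1,"y": 0.9,"z": 0.27,"spin": -0.1},{"x": -0.1,"y": 1,"z": 0,"spin": -0.1},{"x": -0.1,"y": 1,"z": 0,"spin": -0.1},{"x": -0.1,"y": 1,"z": 0,"spin": -0.1},{"x": -0.1,"y": 1,"z": 0,"spin": -0.1},{"x": -0.1,"y": 1,"z": 0,"spin": -0.1}])

```text
clock: 21.88
ee_pos: [509.1, -36.9, 240.6]
tcp_rot: [2.114, 2.323, 0.001]
contact_force: [0.7, 0.8, 1.5]
width: 87.9
```

Call:
servo_tool(commands=[{"x": -0.1,"y": 1,"z": 0,"spin": -0.1},{"x": -0.1,"y": 1,"z": 0,"spin": -0.1},{"x": -0.1,"y": 1,"z": 0,"spin": -0.1},{"x": -0.1,"y": 1,"z": 0,"spin": -0.1},{"x": -0.1,"y": 0.9,"z": 0,"spin": -0.1},{"x": 0,"y": 0.5,"z": 0,"spin": 0},{"x": 0,"y": 0.3,"z": 0,"spin": 0},{"x": 0,"y": 0.6,"z": 0,"spin": 0},{"x": 0,"y": 0,"z": 0,"spin": 0},{"x": 0,"y": 0,"z": 0,"spin": 0}])

```text
clock: 23.12
ee_pos: [489.5, 213.1, 240.0]
tcp_rot: [2.194, 2.249, -0.0]
contact_force: [-1.4, -0.3, 0.0]
width: 88.0
```

```bash
python3 - <<'E'
from h import *
im,_=snap('top','t3')
a=cv2.resize(im[140:240,300:430],None,fx=4,fy=4,interpolation=cv2.INTER_CUBIC)
im2,_=snap('wrist','w5')
b=cv2.resize(im2[100:280,170:350],(400,400),interpolation=cv2.INTER_CUBIC)
cv2.imwrite('pics/c3.png',np.hstack([cv2.resize(a,(400,308)),b[:308]]))
cv2.imwrite('pics/c3.png',np.hstack([np.vstack([cv2.resize(a,(400,308)),np.zeros((92,400,3),np.uint8)]),b]))
E
```

```text
(no output)
```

View pics/c3.png

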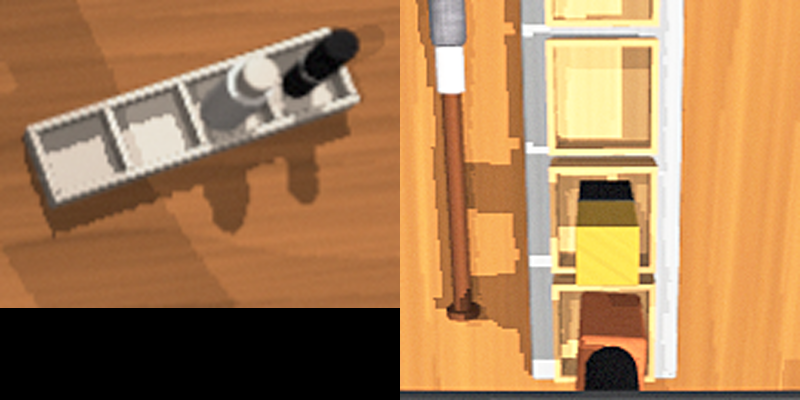

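Both placed items stand upright, the spray in the third pocket and the mascara in the fourth. The wrist view shows the lipstick square to the tray (crop 608,253). I overshot y by one unit through an arithmetic slip, so I correct it while descending.

Call:
servo_tool(commands=[{"x": 0.05,"y": -0.4,"z": 0,"spin": 0},{"x": 0.05,"y": -0.58,"z": 0,"spin": 0},{"x": 0,"y": 0,"z": 0,"spin": 0},{"x": 0,"y": 0,"z": -0.5,"spin": 0},{"x": 0,"y": 0,"z": -0.9,"spin": 0},{"x": 0,"y": 0,"z": -0.9,"spin": 0},{"x": 0,"y": 0,"z": -0.9,"spin": 0},{"x": 0,"y": 0,"z": -0.6,"spin": 0},{"x": 0,"y": 0,"z": -0.4,"spin": 0},{"x": 0,"y": 0,"z": -0.2,"spin": 0},{"x": 0,"y": 0,"z": -0.1,"spin": 0},{"x": 0,"y": 0,"z": 0,"spin": 0}])

```text
clock: 24.72
ee_pos: [493.6, 174.7, 60.3]
tcp_rot: [2.193, 2.249, 0.001]
contact_force: [0.3, 0.7, -0.5]
width: 88.3
```

Call:
servo_tool(claw=0, commands=[{"x": 0,"y": 0,"z": 0,"spin": 0},{"x": 0,"y": 0,"z": 0,"spin": 0},{"x": 0,"y": 0,"z": 0,"spin": 0},{"x": 0,"y": 0,"z": 0,"spin": 0},{"x": 0,"y": 0,"z": 0,"spin": 0},{"x": 0,"y": 0,"z": 0,"spin": 0},{"x": 0,"y": 0,"z": 0,"spin": 0},{"x": 0,"y": 0,"z": 0,"spin": 0}])

```text
clock: 25.72
ee_pos: [493.4, 174.7, 59.9]
tcp_rot: [-2.193, -2.249, 0.0]
contact_force: [0.2, -0.2, -1.0]
width: 25.8
```

Width is 25.8 mm for the 26 mm side, as it should be. I lift and carry.

Call:
servo_tool(commands=[{"x": 0,"y": 0,"z": 0.2,"spin": 0},{"x": 0,"y": 0,"z": 0.5,"spin": 0},{"x": 0,"y": 0,"z": 0.8,"spin": 0},{"x": 0,"y": 0,"z": 0.8,"spin": 0},{"x": 0,"y": 0,"z": 0.8,"spin": 0},{"x": 0,"y": 0,"z": 0.7,"spin": 0},{"x": 0,"y": 0,"z": 0.5,"spin": 0},{"x": 0,"y": 0,"z": 0.2,"spin": 0},{"x": 0,"y": 0,"z": 0,"spin": 0}])

```text
clock: 26.85
ee_pos: [493.4, 174.7, 240.0]
tcp_rot: [2.193, 2.249, 0.0]
contact_force: [0.3, 0.2, -0.5]
width: 25.8
```

Call:
servo_tool(commands=[{"x": 0.03,"y": -0.3,"z": 0,"spin": 0.1},{"x": 0.04,"y": -0.6,"z": 0,"spin": 0.1},{"x": 0.04,"y": -0.9,"z": 0,"spin": 0.13},{"x": 0.04,"y": -1,"z": 0,"spin": 0.15},{"x": 0.04,"y": -1,"z": 0,"spin": 0.15},{"x": 0.04,"y": -1,"z": 0,"spin": 0.15},{"x": 0.04,"y": -1,"z": 0,"spin": 0.15},{"x": 0.04,"y": -1,"z": 0,"spin": 0.15},{"x": 0.04,"y": -1,"z": 0,"spin": 0.15},{"x": 0.04,"y": -0.8,"z": 0,"spin": 0.1},{"x": 0.04,"y": -0.5,"z": 0,"spin": 0},{"x": 0,"y": -0.2,"z": 0,"spin": 0}])

```text
clock: 28.35
ee_pos: [510.5, -197.8, 239.3]
tcp_rot: [-1.976, -2.441, 0.0]
contact_force: [-0.3, 1.1, -0.2]
width: 25.6
```

Call:
servo_tool(commands=[{"x": 0,"y": 0,"z": 0,"spin": 0},{"x": 0,"y": 0,"z": 0,"spin": 0}])

```text
clock: 28.6
ee_pos: [510.7, -196.5, 240.0]
tcp_rot: [-1.974, -2.444, -0.0]
contact_force: [-0.1, -0.4, -0.7]
width: 26.0
```

Call:
servo_tool(commands=[{"x": -0.02,"y": 0.06,"z": -0.4,"spin": 0},{"x": 0,"y": 0,"z": -0.8,"spin": 0},{"x": 0,"y": 0,"z": -0.9,"spin": 0},{"x": 0,"y": 0,"z": -0.9,"spin": 0},{"x": 0,"y": 0,"z": -0.7,"spin": 0},{"x": 0,"y": 0,"z": -0.4,"spin": 0},{"x": 0,"y": 0,"z": -0.3,"spin": 0},{"x": 0,"y": 0,"z": -0.15,"spin": 0},{"x": 0,"y": 0,"z": -0.04,"spin": 0},{"x": 0,"y": 0,"z": 0,"spin": 0}])

```text
clock: 29.85
ee_pos: [510.0, -195.1, 56.8]
tcp_rot: [1.975, 2.442, 0.0]
contact_force: [-0.0, -0.6, -0.2]
width: 26.0
```

Call:
servo_tool(commands=[{"x": 0,"y": 0,"z": -0.02,"spin": 0},{"x": 0,"y": 0,"z": -0.01,"spin": 0},{"x": 0,"y": 0,"z": 0,"spin": 0}])

```text
clock: 30.22
ee_pos: [509.8, -194.9, 55.2]
tcp_rot: [1.975, 2.443, 0.0]
contact_force: [0.5, -0.7, -1.3]
width: 25.6
```

Release, then go back for the foundation at (495, 114).

Call:
servo_tool(claw=100, commands=[{"x": 0,"y": 0,"z": 0,"spin": 0},{"x": 0,"y": 0,"z": 0,"spin": 0},{"x": 0,"y": 0,"z": 0,"spin": 0},{"x": 0,"y": 0,"z": 0,"spin": 0},{"x": 0,"y": 0,"z": 0,"spin": 0},{"x": 0,"y": 0,"z": 0,"spin": 0}])

```text
clock: 30.98
ee_pos: [509.8, -194.9, 55.1]
tcp_rot: [-1.975, -2.443, 0.0]
contact_force: [-0.0, -0.3, -0.3]
width: 84.1
```

Call:
servo_tool(commands=[{"x": 0,"y": 0,"z": 0.2,"spin": 0},{"x": 0,"y": 0,"z": 0.5,"spin": 0},{"x": 0,"y": 0,"z": 0.9,"spin": 0},{"x": 0,"y": 0,"z": 1,"spin": 0},{"x": 0,"y": 0.3,"z": 0.9,"spin": -0.1},{"x": -0.04,"y": 0.7,"z": 0.7,"spin": -0.13},{"x": -0.06,"y": 0.9,"z": 0.4,"spin": -0.2},{"x": -0.06,"y": 1,"z": 0,"spin": -0.2},{"x": -0.06,"y": 1,"z": 0,"spin": -0.2},{"x": -0.06,"y": 1,"z": 0,"spin": -0.2},{"x": -0.06,"y": 1,"z": 0,"spin": -0.2},{"x": -0.03,"y": 0.9,"z": 0,"spin": -0.1}])

```text
clock: 32.48
ee_pos: [494.7, 78.5, 239.8]
tcp_rot: [2.193, 2.248, 0.001]
contact_force: [0.7, 0.5, -0.4]
width: 88.1
```

Call:
servo_tool(commands=[{"x": 0,"y": 0.6,"z": 0,"spin": 0},{"x": 0,"y": 0.3,"z": 0,"spin": 0},{"x": 0,"y": 0,"z": 0,"spin": 0},{"x": 0,"y": 0,"z": 0,"spin": 0}])

```text
clock: 32.98
ee_pos: [495.1, 112.3, 239.2]
tcp_rot: [2.194, 2.248, -0.0]
contact_force: [-0.5, -1.1, 0.1]
width: 88.3
```

```bash
python3 - <<'E'
from h import *
im,_=snap('top','t4')
a=cv2.resize(im[140:240,300:430],(400,308),interpolation=cv2.INTER_CUBIC)
im2,_=snap('wrist','w6')
b=cv2.resize(im2[100:280,170:350],(400,400),interpolation=cv2.INTER_CUBIC)
cv2.imwrite('pics/c4.png',np.hstack([np.vstack([a,np.zeros((92,400,3),np.uint8)]),b]))
E
```

```text
(no output)
```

View pics/c4.png

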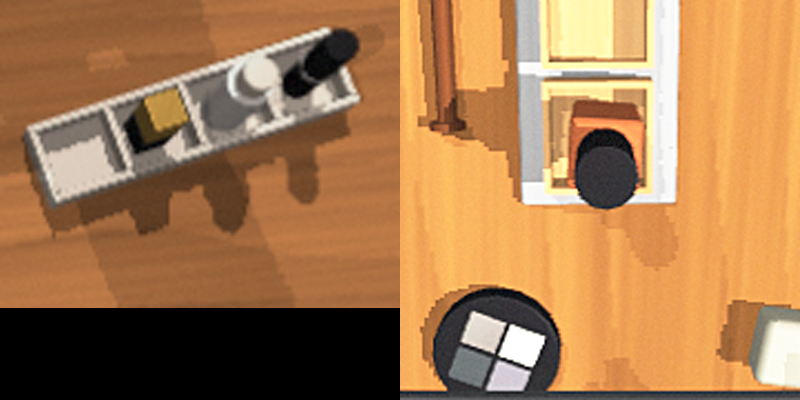

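The lipstick stands in pocket two. The foundation cap (crop 606,175) lies under the gripper. I descend to TCP z 76.

Call:
servo_tool(commands=[{"x": 0,"y": 0.03,"z": -0.4,"spin": 0},{"x": 0,"y": 0,"z": -0.9,"spin": 0},{"x": 0,"y": 0,"z": -0.9,"spin": 0},{"x": 0,"y": 0,"z": -0.8,"spin": 0},{"x": 0,"y": 0,"z": -0.5,"spin": 0},{"x": 0,"y": 0,"z": -0.4,"spin": 0},{"x": 0,"y": 0,"z": -0.2,"spin": 0},{"x": 0,"y": 0,"z": 0,"spin": 0}])

```text
clock: 34.08
ee_pos: [495.1, 114.2, 75.1]
tcp_rot: [-2.193, -2.249, 0.0]
contact_force: [0.4, 0.1, 0.5]
width: 88.4
```

Call:
servo_tool(claw=0, commands=[{"x": 0,"y": 0,"z": 0,"spin": 0},{"x": 0,"y": 0,"z": 0,"spin": 0},{"x": 0,"y": 0,"z": 0,"spin": 0},{"x": 0,"y": 0,"z": 0,"spin": 0},{"x": 0,"y": 0,"z": 0,"spin": 0},{"x": 0,"y": 0,"z": 0,"spin": 0},{"x": 0,"y": 0,"z": 0,"spin": 0},{"x": 0,"y": 0,"z": 0,"spin": 0}])

```text
clock: 35.08
ee_pos: [494.9, 114.3, 75.0]
tcp_rot: [-2.193, -2.249, 0.0]
contact_force: [0.5, 0.4, -0.6]
width: 24.4
```

Call:
servo_tool(commands=[{"x": 0,"y": 0,"z": 0.2,"spin": 0},{"x": 0,"y": 0,"z": 0.5,"spin": 0},{"x": 0,"y": 0,"z": 0.8,"spin": 0},{"x": 0,"y": 0,"z": 0.8,"spin": 0},{"x": 0,"y": 0,"z": 0.8,"spin": 0},{"x": 0,"y": 0,"z": 0.6,"spin": 0},{"x": 0,"y": 0,"z": 0.3,"spin": 0},{"x": 0,"y": 0,"z": 0.1,"spin": 0},{"x": 0,"y": 0,"z": 0,"spin": 0}])

```text
clock: 36.2
ee_pos: [494.8, 114.3, 238.6]
tcp_rot: [-2.193, -2.249, 0.001]
contact_force: [0.3, 0.5, -1.3]
width: 24.0
```

Call:
servo_tool(commands=[{"x": 0,"y": -0.3,"z": 0,"spin": 0.1},{"x": 0.01,"y": -0.6,"z": 0,"spin": 0.1},{"x": 0.01,"y": -0.9,"z": 0,"spin": 0.2},{"x": 0.01,"y": -1,"z": 0,"spin": 0.23},{"x": 0.01,"y": -1,"z": 0,"spin": 0.2},{"x": 0.01,"y": -1,"z": 0,"spin": 0.2},{"x": 0.01,"y": -0.8,"z": 0,"spin": 0.2},{"x": 0.01,"y": -0.5,"z": 0,"spin": 0.1},{"x": 0,"y": -0.22,"z": 0,"spin": 0},{"x": 0,"y": 0,"z": 0,"spin": 0},{"x": 0,"y": 0,"z": 0,"spin": 0}])

```text
clock: 37.58
ee_pos: [497.8, -137.8, 238.9]
tcp_rot: [-1.974, -2.443, -0.0]
contact_force: [1.0, -0.3, -0.6]
width: 24.4
```

Call:
servo_tool(commands=[{"x": 0,"y": 0,"z": -0.4,"spin": 0},{"x": 0,"y": 0,"z": -0.8,"spin": 0},{"x": 0,"y": 0,"z": -0.9,"spin": 0},{"x": 0,"y": 0,"z": -0.8,"spin": 0},{"x": 0,"y": 0,"z": -0.6,"spin": 0},{"x": 0,"y": 0,"z": -0.4,"spin": 0},{"x": 0,"y": 0,"z": -0.2,"spin": 0},{"x": 0,"y": 0,"z": -0.06,"spin": 0},{"x": 0,"y": 0,"z": -0.02,"spin": 0},{"x": 0,"y": 0,"z": 0,"spin": 0}])

```text
clock: 38.83
ee_pos: [498.0, -138.7, 72.4]
tcp_rot: [1.975, 2.442, 0.0]
contact_force: [0.2, 0.1, -0.9]
width: 24.0
```

Call:
servo_tool(commands=[{"x": 0,"y": 0,"z": -0.02,"spin": 0},{"x": 0,"y": 0,"z": -0.01,"spin": 0},{"x": 0,"y": 0,"z": 0,"spin": 0}])

```text
clock: 39.2
ee_pos: [497.8, -138.6, 70.8]
tcp_rot: [1.975, 2.443, -0.0]
contact_force: [-0.3, -0.3, -0.7]
width: 24.5
```

Call:
servo_tool(commands=[{"x": 0,"y": 0,"z": -0.02,"spin": 0},{"x": 0,"y": 0,"z": 0,"spin": 0}])

```text
clock: 39.45
ee_pos: [497.9, -138.6, 70.0]
tcp_rot: [1.975, 2.443, 0.0]
contact_force: [-0.4, 0.2, -0.1]
width: 24.3
```

Call:
servo_tool(claw=100, commands=[{"x": 0,"y": 0,"z": 0,"spin": 0},{"x": 0,"y": 0,"z": 0,"spin": 0},{"x": 0,"y": 0,"z": 0,"spin": 0},{"x": 0,"y": 0,"z": 0,"spin": 0},{"x": 0,"y": 0,"z": 0,"spin": 0},{"x": 0,"y": 0,"z": 0,"spin": 0}])

```text
clock: 40.2
ee_pos: [497.8, -138.5, 69.9]
tcp_rot: [-1.975, -2.443, 0.0]
contact_force: [0.3, -0.7, 0.0]
width: 81.9
```

Call:
servo_tool(commands=[{"x": 0,"y": 0,"z": 0.2,"spin": 0},{"x": 0,"y": 0,"z": 0.5,"spin": 0},{"x": 0,"y": 0,"z": 0.9,"spin": 0},{"x": 0,"y": 0,"z": 1,"spin": 0},{"x": 0,"y": 0,"z": 0.9,"spin": 0},{"x": 0,"y": 0.3,"z": 0.7,"spin": 0},{"x": 0,"y": 0.8,"z": 0.3,"spin": 0},{"x": 0,"y": 0.9,"z": 0,"spin": 0},{"x": 0,"y": 0.9,"z": 0,"spin": 0},{"x": 0,"y": 0.6,"z": 0,"spin": 0},{"x": 0,"y": 0.3,"z": 0,"spin": 0},{"x": 0,"y": 0,"z": 0,"spin": 0}])

```text
clock: 41.7
ee_pos: [497.8, 13.6, 250.2]
tcp_rot: [1.974, 2.443, 0.0]
contact_force: [0.5, -0.5, -0.3]
width: 87.9
```

```bash
python3 - <<'E'
from h import *
im,_=snap('top','t5'); im2,_=snap('side','s5')
a=cv2.resize(im[140:240,300:430],(400,308),interpolation=cv2.INTER_CUBIC)
b=cv2.resize(im2[80:190,230:340],(400,400),interpolation=cv2.INTER_CUBIC)
cv2.imwrite('pics/c5.png',np.hstack([np.vstack([a,np.zeros((92,400,3),np.uint8)]),b]))
P=cloud(load('t5')); c,th=np.array([517.3,-226.5]),0.213
R=np.array([[np.cos(th),np.sin(th)],[-np.sin(th),np.cos(th)]])
Q=P.copy(); Q[...,:2]=(P[...,:2]-c)@R.T
for n,y,h in[('foundation',90,106),('lipstick',30,88),('spray',-30,118),('mascara',-90,116)]:
    m=(abs(Q[...,0])<35)&(abs(Q[...,1]-y)<28)&(abs(Q[...,2]-h)<8); print(n,m.sum(),np.median(Q[m],0).round(1))
E
```

```text
foundation 109 [  1.6  89.9 107.3]
lipstick 147 [ 0.7 36.1 89.1]
spray 114 [ -1.1 -26.5 119. ]
mascara 106 [ -0.6 -89.4 117. ]
```

View pics/c5.png

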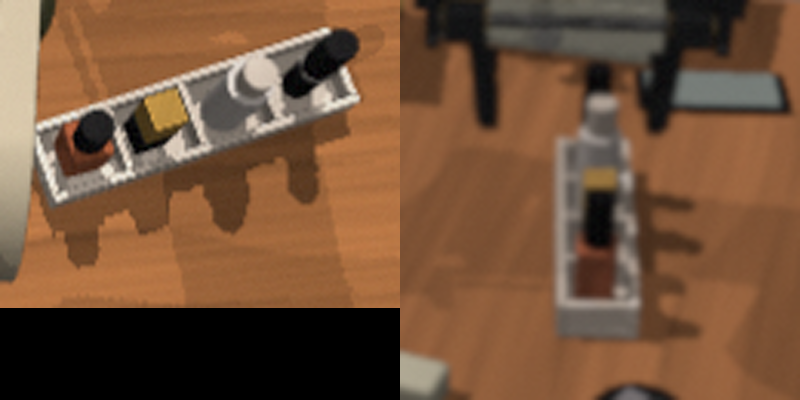

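All four stand upright in the right pockets, at most 6 mm from the pocket centres, with top heights as expected and the gripper well clear. I'm handing the job in.

```bash
python3 -c "
from cell import r
print(r.get_state()['clock'], r.sign_off())"
```

```text
the job is handed in; nothing more can be done
41.8 None
```

I moved all four cosmetics into the organiser in reverse order and handed the job in at about 42 s. From the robot's left the pockets now hold foundation, lipstick, spray and mascara; on the tray the order was mascara, spray, lipstick, foundation.

**Last checks:** the final top and side pictures show all four standing upright and released, with the gripper well clear. Measured from the top camera's depth image, each object's top is at most 6.1 mm from its pocket centre (the lipstick, along the row). The others are within 3.5 mm. Top heights are within about 1.5 mm of what they should be with each object on its pocket floor.

**Failures and disagreements:**
- My first move call was refused as invalid input and the arm did not move. I resent it with all four keys in every row.
- On the way to the lipstick I overshot by 40 mm in free space through an arithmetic slip. I corrected it before descending.
- The gripper read 22 mm on the 24 mm mascara. A close look showed it centred to 1.4 mm and vertical, so I went on.
- My rough wrist-camera pixel readings differed from the top camera by up to 8 mm along the row for the lipstick and 6 mm for the spray. I stayed close to the top-camera positions.
- I gripped the spray at 72 mm instead of 60 mm, because at 60 mm its cap would have met the gripper's body. I gripped the lipstick at 68 mm instead of 58 mm to clear the spray next to it.

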